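Tag the carrier and hold its lid open

TASK

A kitten is about to be put in the small carrier. Hook the standing metal tag over the right-hand half of the rail on the carrier's front, slide it left along the rail without lifting it off until it hangs midway between the two nibs of the steel clip, and let go of it. Then lift the self-closing lid by its handle to 45 degrees (half way to upright) and finish still holding it there with the gripper; leave the bottle, the small carton and the shaker where they stand.

Things in the scene. Friction and masses are not known exactly. Their poses are not given: they have to be found in the camera images.
- carrier: grey open-topped plastic carrier, fixed to the table, 200 (x) x 260 (y) x 130 mm high; origin at the centre of its underside; x points away from the robot (to the hinge side), y to the left along its front, z up. Rail, clip and lid are mounted on it and share its axes
- rail_mid (a point): middle of the axis of the level steel rail, 10 mm thick, that runs along the carrier's y, 40 mm in front of the front wall at 100 mm height; it is held by a bracket at each end, 122 mm left and right of this point. The right-hand half is the -y half
- mark (a point): point on the rail's axis midway between the two nibs of the steel index clip on the front wall (nibs 64 mm apart in the clear, their tips 17 mm behind this line, their tops 20 mm above the rail's axis); 30 to 75 mm left (+y) of rail_mid; axes as the carrier's. The clip is stiff and is not to be moved
- tag: saddle-shaped aluminium tag that stands on its two legs on the table, open downwards: 30 (x) x 44 (y) x 91 mm high, 80 g; front plate 44 mm wide on its -x side (bearing a paper card), rear leg 24 mm wide, 20 mm clear gap between them along x, open at both y ends; origin midway between the feet. Either side may face the robot on the rail
- tag_seat (a point): middle of the gap of the tag just under its bridge, 50 mm above the feet; when the tag hangs this lies about 5 mm above the rail's axis
- tag_grip (a point): centre of the white plastic tab on top of the tag, 75 mm above the feet; the tab is 12 mm thick (x), 30 mm wide (y), from 56 to 91 mm above the feet
- lid (a joint): angle of the lid, rad: 0 shut, 0.785 at 45 degrees, stop at 1.35. Gravity and a light spring shut it from any angle; holding it takes about 2 to 2.5 N at the handle
- lid_hinge (a point): middle of the lid's hinge axis, along the carrier's y on the far rim, 130 mm above the table; lid 200 mm long from here towards the robot, 8 mm thick
- lid_handle (a point): middle of the black handle bar on the lid: round, 12 mm thick, 88 mm clear between its posts, along the carrier's y; shut, it lies 165 mm in front of and 50 mm above the hinge axis, with 36 mm clear under the bar; it turns with the lid. The bar can turn between the finger pads
- brown_bottle: brown bottle with white cap, 51 x 51 x 110 mm, a bystander; origin at the centre of its underside
- blue_carton: small upright blue carton, 40 x 52 x 88 mm, a bystander; origin at the centre of its underside
- red_shaker: red round shaker, 50 x 50 x 105 mm, a bystander; origin at the centre of its underside
Mind the look-alikes: they are no part of the job. What is shaped like the tag but brown or turquoise is not meant.

How it is judged:
By the outcome, as a careful person would: the job done as asked, in the order asked, and still so for the second after the job is handed in, while the arm keeps its last pose, push and grip.
It also fails if it takes over 58 s, if anything falls off the work surface, if the arm or the gripper's body presses on something with over 40 N, if the wrist force passes 120 N, or if a joint passes its speed limit or range.

ROBOT

A 6-joint arm with a two-finger parallel gripper is mounted at the origin on a cart in front of the work surface, level with it; the furniture and walls round the work are solid. World frame = base frame: x ahead of the robot, y to its left, z up, the work surface at z = 0. Lengths are in mm, angles in degrees, forces in N, time in s.
With the tool pointing down it reaches from about 350 to 950 mm from the base axis. Payload 17.4 kg.
Tool frame: the origin (TCP) lies midway between the tips of the shut fingers; the grasp point (between the pads) lies 19 mm behind it; z points along the fingers, y is the direction in which the jaws open and shut (so a half turn about z gives the same grasp; the last joint's range is limited). The gripper opens to 93 mm and grips with 3 to 60 N. Pads are 15 mm wide; open, the fingers measure 128 mm over their backs; the gripper's body (75 mm by 188 mm) begins 65 mm behind the grasp point.
Start: joints at [-66.566, 6.646, 82.598, -0, 90.757, -2.166], TCP at [291.647, -608.748, 218.646] pointing down, gripper open.
Joint ranges: [-162.19, 162.19], [-47.58, 125.68], [4.15, 143.07], [-65.23, 245.23], [0.69, 171.88], [-170.13, 170.13]. Speed limits (degrees/s): [108.29, 108.29, 127.2, 180, 180, 180].

INTERFACE

Orientations are given as a 3x3 rotation matrix whose columns are the frame's x, y, z axes.
In Python, from cell import manip gives the robot as it stands. The module is installed in compiled form; this text tells all that it offers.
- The arm moves only by the shell command python3 -m pendant 'ROWS' [FORCE]. ROWS is JSON, a list that holds one entry, the list of rows, each a list of 7 numbers: the turn, a rotation vector about the world's x, y, z in degrees, then the shift along the world's x, y, z in mm, then the finger opening in mm, from 0 to 93. In form: [[[rx, ry, rz, x, y, z, hand], ...]]. A call has 1 to 8 rows; each row shifts and turns the commanded pose from where the row before left it; what a row does not reach is not made up. A row lasts 1/10 s, in which the tool goes at most 50 mm and 8.59 degrees, less where a joint would pass 70% of its speed; a pose out of reach is approached as far as the arm can. A call with a gripper value outside its range is refused whole. The fingers move at their own pace and stop on an object; FORCE is the grip in N (left out, the last holds). Time passes only in rows, so rows that do not move let the fingers close. It gives the time, the measured TCP pose, the force and the opening at its end, in the units of the state.
- manip.read_state(): the state, without advancing time (a new reading comes with each control period).
- manip.get_image(name): name is "scene" or "top" or "wrist"; returns a dict with "pixels" (480x640x3 uint8, red, green, blue), "fx", "fy", "cx", "cy" (pixels), "extrinsics" (4x4, takes a point from world to camera coordinates). Camera axes: x right, y down, z forward; pixel columns grow to the right and rows downward; lengths in mm; the calibration is good to about 2 mm. A picture is of the moment at which its call begins. There is no depth.
- manip.sign_off(): hands the job in, once; it reports no verdict.
Trained networks look in the newest picture that a camera, given by its name, has taken for a name from the list of things; names that differ only in an ending like _2 or _b are one class to them, and where a whole thing is asked for, a point or a joint stands for the part that bears it (a point fixed in the world has none). Each returns a list of dicts, best first, with "confidence" (0 to 1); they miss things now and then, are a little off and sometimes report something else, mostly with a low value. They report only what shows in the picture. A call takes as long as a camera call. They do not tell look-alikes from the thing itself.
- manip.regions_of(camera, name): "region" (480x640 bool, what is visible of it) and "extent" ([left, top, right, bottom] in pixels, round what is visible of it).
- manip.spot_point(camera, name): "xy" ([column, row] in pixels: a listed point, or the origin of a listed thing).
The state is a dict: "t": time; "qpos": joint angles; "joint_velocities": joint speeds; "effort": joint torques, N m; "tcp_pos": TCP position; "eef_rot": TCP orientation; "force": force on the tool from outside, world axes, zero at the start; "moment": the same for the moment, N m; "grip_width": finger opening in mm.
Only numpy, scipy, OpenCV 4.12 (cv2) and the standard library are available. Lean on these libraries where they do the work, as an engineer would, in place of code of your own. Each camera call takes 0.05 s, during which the arm holds its last target. There are 200 camera calls.

## Working session

There is one attempt and no reset: what is moved stays moved. The work goes in short steps, Python scripts to look and compute and a shell command to move; the robot and the scene stay as the last step left them, time stands still between calls to the robot, and variables do not carry over. Pictures are saved under pics/ and viewed, about 8 in all and at most 12, crops included, and the job is handed in when it is done.

```bash
mkdir -p pics
cat > h.py <<'E'
from cell import manip
import numpy as np, cv2
def shot(n,f=None,crop=None,s=1):
    im=manip.get_image(n)
    if f:
        p=im["pixels"][:,:,::-1]
        if crop: p=p[crop[1]:crop[3],crop[0]:crop[2]]
        cv2.imwrite("pics/"+f,cv2.resize(p,None,fx=s,fy=s))
    return im
def ray(im,uv):
    E=np.array(im["extrinsics"]);R=E[:3,:3];o=-R.T@E[:3,3]
    d=R.T@np.array([(uv[0]-im["cx"])/im["fx"],(uv[1]-im["cy"])/im["fy"],1]);return o,d/np.linalg.norm(d)
def atz(im,uv,z):
    o,d=ray(im,uv);return o+d*(z-o[2])/d[2]
def tri(rs):
    A=sum(np.eye(3)-np.outer(d,d) for o,d in rs);b=sum((np.eye(3)-np.outer(d,d))@o for o,d in rs);return np.linalg.solve(A,b)
def proj(im,p):
    E=np.array(im["extrinsics"]);c=E[:3,:3]@p+E[:3,3];return np.array([im["fx"]*c[0]/c[2]+im["cx"],im["fy"]*c[1]/c[2]+im["cy"]])
E
python3 - <<'E'
from h import *
np.set_printoptions(precision=1,suppress=True)
a=shot("scene","s1.png");b=shot("top","t1.png")
print(manip.read_state()["t"])
for n in ["carrier","rail_mid","mark","tag","tag_seat","tag_grip","lid_hinge","lid_handle","brown_bottle","blue_carton","red_shaker"]:
    for c in("scene","top"):
        print(n,c,[(np.round(r["xy"]).tolist(),round(r["confidence"],2)) for r in manip.spot_point(c,n)])
for c,im in(("scene",a),("top",b)):
    E=im["extrinsics"];print(c,-E[:3,:3].T@E[:3,3],E[:3,:3].tolist(),im["fx"])
E
```

```text
0.1
carrier scene [([236.0, 331.0], 0.59)]
carrier top [([207.0, 229.0], 0.81)]
rail_mid scene [([287.0, 307.0], 0.79)]
rail_mid top [([201.0, 294.0], 0.6)]
mark scene [([270.0, 319.0], 0.63)]
mark top []
tag scene [([385.0, 289.0], 0.74), ([338.0, 297.0], 0.73), ([400.0, 317.0], 0.67), ([375.0, 302.0], 0.63), ([364.0, 323.0], 0.6)]
tag top [([347.0, 301.0], 0.82), ([380.0, 296.0], 0.77), ([342.0, 345.0], 0.65), ([305.0, 318.0], 0.56), ([333.0, 269.0], 0.56)]
tag_seat scene [([389.0, 272.0], 0.94), ([406.0, 299.0], 0.8), ([360.0, 304.0], 0.8), ([342.0, 282.0], 0.74), ([376.0, 284.0], 0.65)]
tag_seat top [([388.0, 295.0], 0.75), ([333.0, 269.0], 0.68), ([352.0, 303.0], 0.63), ([308.0, 319.0], 0.61), ([341.0, 347.0], 0.6)]
tag_grip scene [([345.0, 269.0], 0.89), ([388.0, 262.0], 0.66), ([366.0, 297.0], 0.66), ([378.0, 276.0], 0.61), ([406.0, 288.0], 0.57)]
tag_grip top [([345.0, 346.0], 0.77), ([305.0, 319.0], 0.71), ([334.0, 264.0], 0.68), ([395.0, 294.0], 0.59), ([354.0, 304.0], 0.53)]
lid_hinge scene [([376.0, 287.0], 0.2)]
lid_hinge top [([188.0, 164.0], 0.86)]
lid_handle scene [([259.0, 262.0], 0.76)]
lid_handle top [([186.0, 251.0], 0.65)]
brown_bottle scene [([330.0, 269.0], 0.61)]
brown_bottle top [([381.0, 213.0], 0.64)]
blue_carton scene [([414.0, 275.0], 0.87)]
blue_carton top []
red_shaker scene [([375.0, 265.0], 0.94), ([377.0, 276.0], 0.3)]
red_shaker top [([435.0, 247.0], 0.83)]
scene [-234.1  935.9  712.9] [[-0.7784708203940615, -0.6271192827186466, 0.026544058420800914], [-0.2670935552351463, 0.29269267220866696, -0.9181459755328668], [0.5680177942167364, -0.721839597748558, -0.3953522234354493]] 620.354164395852
top [ 477.6  -90.4 1019.3] [[0.003238683295473279, -0.9999687849921308, 0.007206939147331999], [-0.9946718275165438, -0.003963978927779329, -0.10301573868083821], [0.10304109119865845, -0.006834903980440777, -0.9946536168999578]] 478.9094632638848
```

View pics/s1.png

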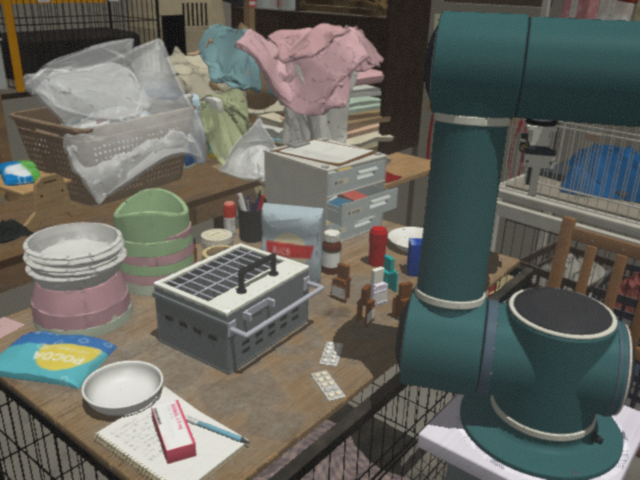

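View pics/t1.png

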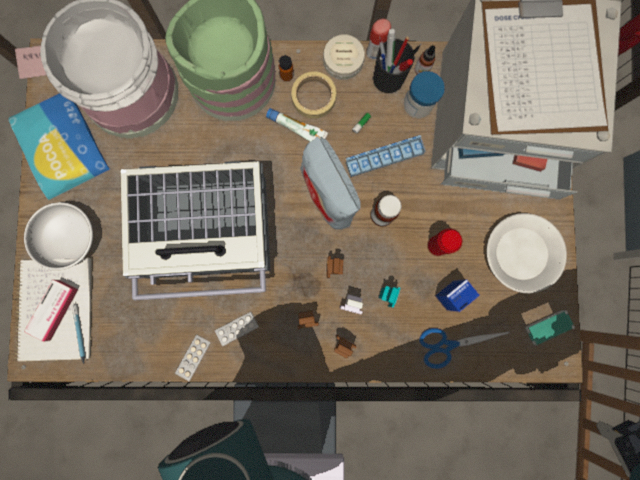

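The top view shows five saddle tags: brown at (334,262), metal with a white tab at (352,300), turquoise at (390,292), brown at (308,318) and brown at (344,344). The metal one is the target. It appears at about (379,285) in the scene view. I'll check it in a close crop.

Run:
```python
from h import *
np.set_printoptions(precision=1,suppress=True)
a=shot("scene");b=shot("top")
A=cv2.resize(a["pixels"][230:350,310:430],None,fx=3.3,fy=3.3,interpolation=2);B=cv2.resize(b["pixels"][240:360,290:410],None,fx=3.3,fy=3.3,interpolation=2)
cv2.imwrite("pics/c1.png",np.hstack([A,B])[:,:,::-1])
C=cv2.resize(a["pixels"][230:380,150:330],None,fx=3,fy=3,interpolation=2);cv2.imwrite("pics/c2.png",C[:,:,::-1])
# tag
for nm,u,v in (("seat",(376,284),(352,303)),("grip",(378,276),(354,304)),("railmid",(287,307),(201,294)),("handle",(259,262),(186,251)),("carrier",(236,331),(207,229))):
    print(nm,tri([ray(a,u),ray(b,v)]))
print("grip@75",atz(b,(354,302),75),atz(a,(378,276),75))
print("mark@100",atz(a,(270,319),100),"rail",atz(a,(287,307),100),atz(b,(201,292),100))
print("handle@180",atz(a,(259,262),180),atz(b,(188,251),180),"hinge",atz(b,(188,164),130))
print("rail ends top@100",atz(b,(133,296),100),atz(b,(268,290),100))
print("rim front@130",atz(b,(124,276),134),atz(b,(267,271),134),"back",atz(b,(122,170),134),atz(b,(260,163),134))
for n,u,v in(("bot",(330,269),(381,213)),("shk",(375,265),(435,247))):print(n,atz(a,u,0),atz(b,v,0))
print("carton",atz(a,(414,275),0))
for z in manip.regions_of("top","tag"): print(z["extent"],z["confidence"])
```

```text
seat [ 464.4 -173.1   52.4]
grip [ 462.4 -175.5   73.2]
railmid [482.6 118.9 105.5]
handle [554.6 127.2 185.3]
carrier [620.  132.5   1.1]
grip@75 [ 465.4 -176.    75. ] [ 461.3 -171.6   75. ]
mark@100 [485.3 170.3 100. ] rail [492.2 112.9 100. ] [483.8 118.2 100. ]
handle@180 [562.8 119.2 180. ] [554.8 124.8 180. ] hinge [725.2 142.7 130. ]
rail ends top@100 [475.8 247.3 100. ] [488.   -9.4 100. ]
rim front@130 [512.4 252.9 134. ] [522.5 -10.1 134. ] back [711.8 265.4 134. ] [726.7   5.8 134. ]
bot [ 662.2 -251.     0. ] [ 655.3 -242.1    0. ]
shk [ 586.9 -352.4    0. ] [ 582.1 -357.1    0. ]
carton [ 475.6 -370.3    0. ]
[296.3, 311.8, 315.8, 329.1] 0.79
[335.4, 335.5, 354.0, 353.5] 0.74
[374.2, 285.8, 397.3, 304.6] 0.73
[337.1, 289.3, 362.2, 311.4] 0.65
[323.0, 256.1, 342.6, 273.5] 0.61
```

View pics/c1.png

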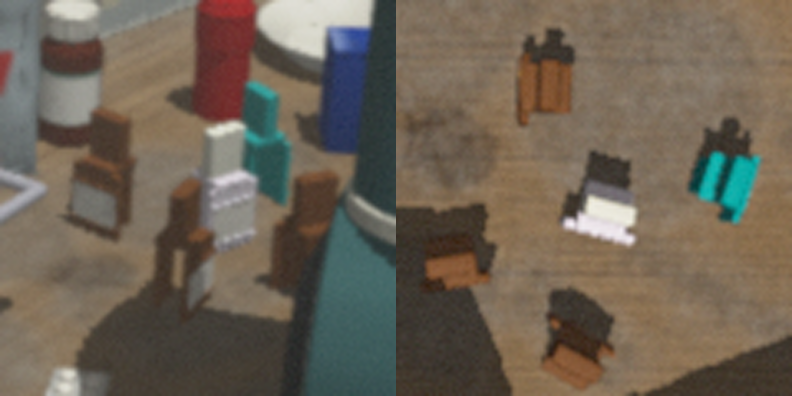

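View pics/c2.png

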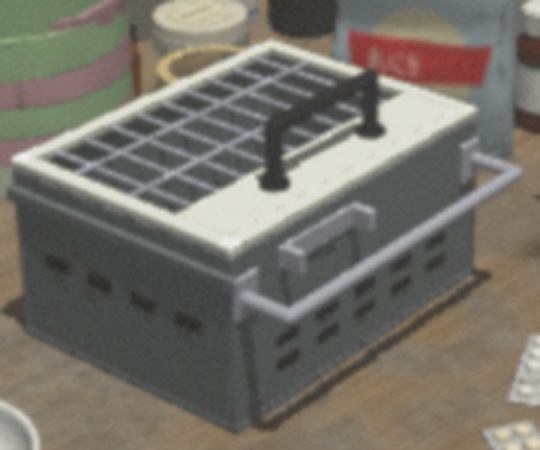

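The metal tag's card side faces the robot and its yaw is about -15°. The carrier's yaw is about +2.7° and the clip nibs are at scene pixels (247,315) and (272,302). I'll grip the tab along its width, so the fingers stay over the rail and clear of the nibs.

```bash
python3 - <<'E'
from h import *
np.set_printoptions(precision=3,suppress=True)
s=manip.read_state();print(s["eef_rot"],s["tcp_pos"],s["t"],s["force"],s["grip_width"])
a=shot("scene")
for u in((247,315),(272,302)):print(atz(a,u,117))
E
python3 -m pendant '[[[0,0,0,15,40,0,46],[0,0,0,19,48,0,46],[0,0,0,19,48,0,46],[0,0,0,19,48,0,46],[0,0,0,19,48,0,46],[0,0,0,19,48,0,46],[0,0,0,19,48,0,46],[0,0,0,10,30,0,46]]]' 20
```

```text
[[ 0.902  0.432 -0.   ]
 [ 0.432 -0.902  0.   ]
 [ 0.    -0.    -1.   ]] [ 291.642 -608.74   218.638] 1.35 [0.516 0.658 0.146] 92.5577611580073
[508.352 209.488 117.   ]
[507.774 140.338 117.   ]
t: 2.2
tcp_pos: [427.8, -257.1, 219.0]
eef_rot: [[0.901, 0.433, 0.001], [0.433, -0.901, -0.0], [0.001, 0.0, -1.0]]
force: [-0.2, -0.0, 0.9]
grip_width: 45.9
```

```bash
python3 -m pendant '[[[0,0,-8,7,17,0,46],[0,0,-8,7,17,0,46],[0,0,-8,7,17,0,46],[0,0,-8,7,16,0,46],[0,0,-8,7,16,0,46],[0,0,0,0,0,0,46],[0,0,0,0,0,0,46]]]'
python3 - <<'E'
from h import *
np.set_printoptions(precision=1,suppress=True)
w=shot("wrist","w1.png")
s=manip.read_state();print(s["tcp_pos"],s["eef_rot"],s["qpos"])
for n,z in(("tag_grip",75),("tag",0),("tag_seat",50)):
    for r in manip.spot_point("wrist",n):print(n,r["xy"],round(r["confidence"],2),atz(w,r["xy"],z))
for r in manip.regions_of("wrist","tag"):
    c=cv2.minAreaRect(np.argwhere(r["region"])[:,::-1].astype(np.float32));print(r["extent"],c)
E
```

```text
t: 2.9
tcp_pos: [462.0, -176.9, 218.7]
eef_rot: [[0.97, -0.244, 0.0], [-0.244, -0.97, -0.0], [0.0, 0.0, -1.0]]
force: [-0.0, -0.0, -0.7]
grip_width: 45.6
[ 461.9 -177.2  218.7] [[ 1.  -0.2 -0. ]
 [-0.2 -1.  -0. ]
 [ 0.   0.  -1. ]] [-23.9 -16.3 104.1  -0.   92.2  80.2]
tag_grip [253.0, 151.5] 0.83 [ 538.5 -141.4   75. ]
tag_grip [308.9, 218.4] 0.59 [ 466. -175.   75.]
tag_grip [313.8, 306.9] 0.59 [ 372.7 -156.6   75. ]
tag_grip [381.9, 184.4] 0.59 [ 481.  -248.8   75. ]
tag_grip [224.3, 269.1] 0.59 [435.8 -79.7  75. ]
tag [311.3, 204.6] 0.96 [ 463.3 -176.6    0. ]
tag [263.6, 149.9] 0.93 [ 536.7 -139.9    0. ]
tag [369.0, 175.9] 0.78 [ 479.6 -248.8    0. ]
tag [311.3, 275.2] 0.76 [ 375.9 -154.6    0. ]
tag [244.8, 245.0] 0.63 [434.4 -85.7   0. ]
tag_seat [309.0, 217.0] 0.93 [ 461.3 -173.7   50. ]
tag_seat [231.3, 261.7] 0.77 [433.7 -80.3  50. ]
tag_seat [312.4, 294.4] 0.7 [ 374.6 -155.6   50. ]
tag_seat [253.0, 152.5] 0.69 [ 537.4 -136.6   50. ]
tag_seat [379.8, 181.9] 0.65 [ 479.1 -251.4   50. ]
[298.8, 260.8, 334.4, 318.1] ((312.4422912597656, 289.7884826660156), (41.184391021728516, 53.1474723815918), 11.309932708740234)
[236.2, 131.1, 278.6, 176.3] ((258.4706115722656, 149.8823699951172), (45.11162567138672, 37.35048294067383), 75.96376037597656)
[211.3, 232.6, 263.9, 290.0] ((232.89865112304688, 260.3581237792969), (37.66423416137695, 62.192481994628906), 54.462318420410156)
[288.1, 190.7, 331.0, 230.9] ((309.5, 211.0), (38.0, 41.0), 90.0)
[0.0, 68.7, 76.5, 236.1] ((36.49999237060547, 151.99996948242188), (72.99998474121094, 163.99996948242188), 0.0)
[353.9, 157.4, 396.0, 203.6] ((374.941650390625, 177.9151153564453), (38.530086517333984, 45.52231979370117), 10.491477966308594)
```

View pics/w1.png

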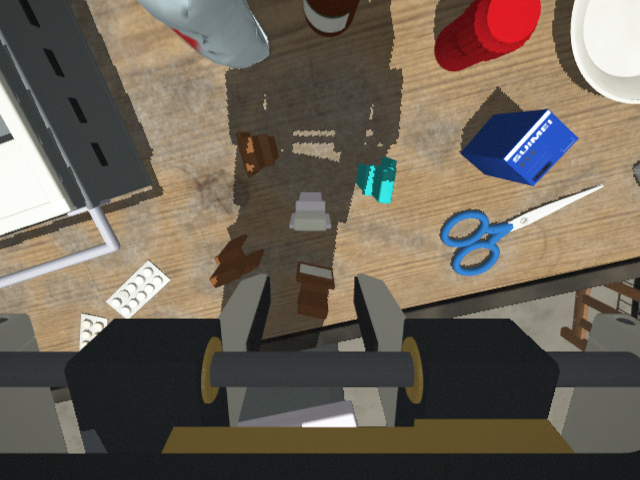

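The wrist view confirms it: the metal tag is at about (310,215), square to the jaws, and the decoys are clear of the fingers. Next I descend and grip.

```bash
python3 -m pendant '[[[0,0,0,2,2,-30,46],[0,0,0,0,0,-45,46],[0,0,0,0,0,-40,46],[0,0,0,0,0,-25,46],[0,0,0,0,0,-16,46],[0,0,0,0,0,0,46],[0,0,0,0,0,0,20],[0,0,0,0,0,0,20]]]' 25
python3 -m pendant '[[[0,0,0,0,0,0,20],[0,0,0,0,0,0,20],[0,0,0,0,0,0,20]]]'
```

```text
t: 3.95
tcp_pos: [464.8, -175.2, 64.4]
eef_rot: [[0.969, -0.249, 0.002], [-0.249, -0.969, -0.001], [0.002, 0.0, -1.0]]
force: [0.8, -0.4, 0.6]
grip_width: 34.0
t: 4.25
tcp_pos: [464.8, -175.1, 64.1]
eef_rot: [[0.969, -0.249, 0.002], [-0.249, -0.969, -0.001], [0.002, 0.0, -1.0]]
force: [-0.1, -0.4, 7.1]
grip_width: 29.8
```

```bash
python3 -m pendant '[[[0,0,0,0,0,15,20],[0,0,0,0,0,40,20],[0,0,0,0,0,45,20],[0,0,0,0,0,45,20],[0,0,5,4,40,5,20],[0,0,4,4,40,0,20],[0,0,4,4,40,0,20],[0,0,4,4,40,0,20]]]'
python3 -m pendant '[[[0,0,0,4,40,0,20],[0,0,0,0,25,0,20],[0,0,0,0,14,0,20],[0,0,0,0,0,0,20],[0,0,0,0,0,0,20]]]'
python3 - <<'E'
from h import *
np.set_printoptions(precision=1,suppress=True)
w=shot("wrist","w2.png");b=shot("top");a=shot("scene")
for n in("tag_grip","tag_seat","tag"):
    P={}
    for c,im in(("wrist",w),("top",b),("scene",a)):
        for r in manip.spot_point(c,n)[:5]:print(n,c,r["xy"],round(r["confidence"],2))
for n,z in(("rail_mid",100),("mark",100)):
  for c,im in(("wrist",w),("scene",a),("top",b)):
    for r in manip.spot_point(c,n)[:1]:print(n,c,r["xy"],round(r["confidence"],2),atz(im,r["xy"],z))
s=manip.read_state();print(s["tcp_pos"],s["force"],s["grip_width"],s["t"])
cv2.imwrite("pics/c3.png",np.hstack([cv2.resize(im["pixels"][y:y+h,x:x+q],(400,400),interpolation=2) for im,y,x,h,q in((a,200,200,150,150),(b,190,130,150,150))])[:,:,::-1])
E
```

```text
t: 5.05
tcp_pos: [479.8, -13.3, 214.2]
eef_rot: [[0.999, 0.048, 0.001], [0.048, -0.999, -0.0], [0.001, 0.0, -1.0]]
force: [1.6, -0.3, -0.3]
grip_width: 30.0
t: 5.55
tcp_pos: [484.1, 63.6, 213.1]
eef_rot: [[0.999, 0.045, 0.0], [0.045, -0.999, -0.0], [0.0, 0.0, -1.0]]
force: [-0.0, -0.1, -0.2]
grip_width: 29.8
tag_grip wrist [537.0, 177.2] 0.75
tag_grip wrist [456.0, 277.4] 0.65
tag_grip wrist [633.8, 239.8] 0.62
tag_grip wrist [515.6, 335.0] 0.56
tag_grip top [308.2, 320.0] 0.83
tag_grip top [394.0, 295.8] 0.76
tag_grip top [334.1, 265.5] 0.69
tag_grip top [344.6, 345.4] 0.59
tag_grip scene [406.2, 291.9] 0.73
tag_grip scene [364.8, 292.2] 0.72
tag_grip scene [390.2, 262.7] 0.71
tag_grip scene [346.5, 270.7] 0.71
tag_grip scene [305.4, 243.6] 0.66
tag_seat wrist [447.6, 268.7] 0.93
tag_seat wrist [518.9, 176.2] 0.79
tag_seat wrist [506.9, 317.7] 0.77
tag_seat wrist [309.7, 281.0] 0.75
tag_seat wrist [616.3, 234.9] 0.56
tag_seat top [342.4, 348.3] 0.7
tag_seat top [389.5, 294.6] 0.59
tag_seat top [305.8, 317.9] 0.56
tag_seat top [334.7, 265.9] 0.56
tag_seat scene [308.6, 255.6] 0.86
tag_seat scene [362.0, 304.5] 0.82
tag_seat scene [403.4, 300.5] 0.81
tag_seat scene [389.1, 272.1] 0.73
tag_seat scene [339.7, 280.7] 0.64
tag wrist [312.3, 251.6] 0.96
tag wrist [432.1, 251.7] 0.91
tag wrist [481.6, 301.7] 0.89
tag wrist [494.3, 166.5] 0.67
tag wrist [579.2, 220.7] 0.63
tag top [340.4, 344.7] 0.86
tag top [306.1, 317.8] 0.74
tag top [382.0, 293.1] 0.68
tag top [334.1, 267.5] 0.6
tag scene [340.2, 300.1] 0.92
tag scene [401.3, 318.8] 0.82
tag scene [310.6, 280.0] 0.8
tag scene [384.8, 289.1] 0.8
tag scene [364.7, 318.9] 0.58
rail_mid wrist [242.9, 231.4] 0.92 [480.8 123.7 100. ]
rail_mid scene [285.0, 306.2] 0.56 [497.4 113.1 100. ]
mark scene [269.9, 321.7] 0.7 [478.5 177.9 100. ]
[484.1  64.2 212.6] [-0.1 -0.7 -0.2] 29.758139131028653 6.45
```

View pics/w2.png

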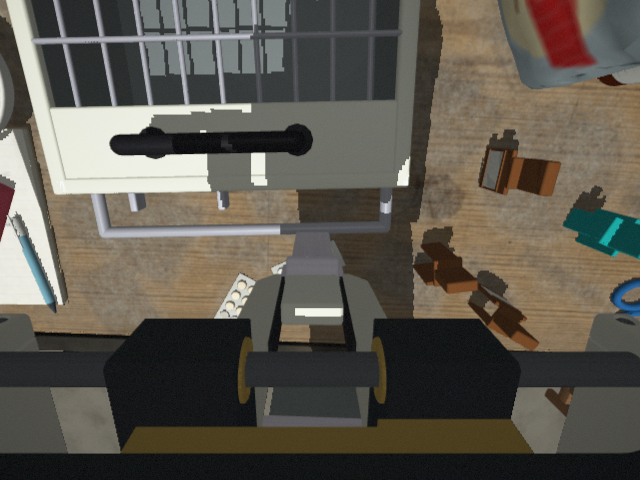

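View pics/c3.png

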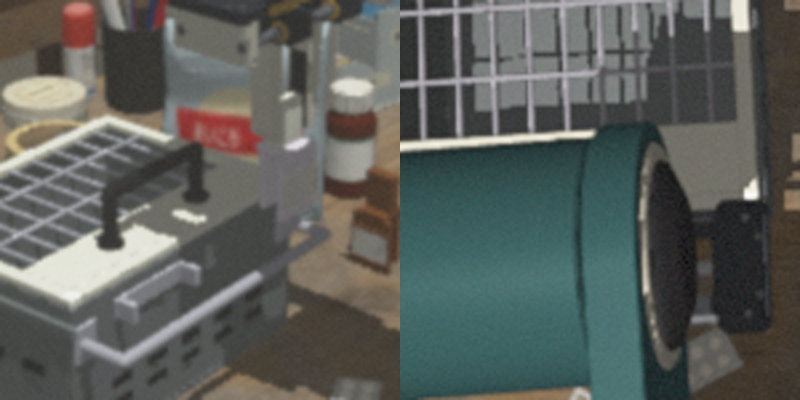

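The tag is held upright. In the wrist view the rail runs from (103,233) to (388,226), and the nib tips are at about (138,208) and (222,207). I'll turn these into positions relative to the held tag.

```bash
python3 - <<'E'
from h import *
np.set_printoptions(precision=1,suppress=True)
w=shot("wrist");T=manip.read_state()["tcp_pos"];print(T)
g=cv2.cvtColor(w["pixels"],cv2.COLOR_RGB2GRAY).astype(float)
for u in (150,180,250,270):
    c=g[215:245,u];print(u,215+np.argmax(c),c.astype(int)[8:24])
for p in((105,232.5),(160,231.5),(270,229),(386,226.5)):print("rail",p,atz(w,p,100))
for p in((138,208),(222,206)):print("nib",p,atz(w,p,120),atz(w,p,112))
print("tag",atz(w,(312.3,251.6),T[2]-64),"seat",atz(w,(309.7,281),T[2]-14))
# expected pixel of foot outlines: front plate / rear leg feet
for z in(-64,):
  for x in(-15,-10,10,15):print(x,proj(w,T+np.array([x,0,z])))
print("handle",atz(w,(213,143),180))
E
python3 - <<'E'
import cv2
i=cv2.imread("pics/w2.png");cv2.imwrite("pics/w2c.png",cv2.resize(i[180:330,90:400],None,fx=2.5,fy=2.5,interpolation=2))
E
```

```text
[484.1  64.2 212.7]
150 233 [126 128 110  91 100 125 146 158 173 186 189 189 185 178 143 124]
180 232 [131 129 102  92 117 137 152 169 185 196 195 189 183 153 126 128]
250 231 [107  90 101 125 147 163 181 198 206 199 188 178 145 126 135 132]
270 230 [104  91 109 133 152 171 191 211 206 193 186 164 135 124 126 129]
rail (105, 232.5) [474.3 244.5 100. ]
rail (160, 231.5) [477.4 196.5 100. ]
rail (270, 229) [484.1 100.7 100. ]
rail (386, 226.5) [491.1   0.2 100. ]
nib (138, 208) [502.5 203.  120. ] [500.5 207.2 112. ]
nib (222, 206) [507.2 136.5 120. ] [505.3 138.6 112. ]
tag [482.6  63.9 148.7] seat [482.2  65.5 198.7]
-15 [311.  268.6]
-10 [311.3 262.4]
10 [312.6 236.6]
15 [312.9 230. ]
handle [557.4 124.5 180. ]
```

View pics/w2c.png

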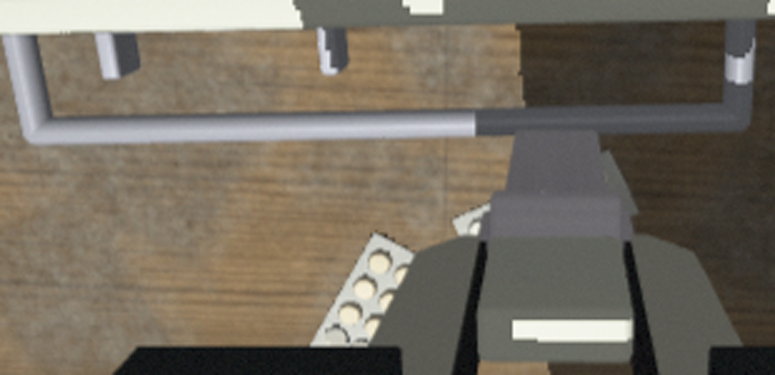

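```bash
python3 -m pendant '[[[0,0,1,4,0,0,20],[0,0,0,0,0,-15,20],[0,0,0,0,0,-15,20],[0,0,0,0,0,-15,20],[0,0,0,0,0,-10,20],[0,0,0,0,0,0,20]]]'
python3 - <<'E'
from h import *
a=shot("scene","s3.png",(230,200,350,300),5)
w=shot("wrist");s=manip.read_state();T=s["tcp_pos"];print(T,s["force"])
for r in manip.spot_point("wrist","tag")[:2]:print(r["xy"],atz(w,r["xy"],T[2]-64))
E
```

```text
t: 7.1
tcp_pos: [487.3, 64.1, 155.6]
eef_rot: [[0.998, 0.063, -0.003], [0.063, -0.998, -0.0], [-0.003, 0.0, -1.0]]
force: [0.7, 0.5, -1.0]
grip_width: 29.5
[488.06870331  64.20716685 157.66947112] [ 0.60230454  0.15539928 -0.35227444]
[616.0, 245.7] [ 505.02462142 -155.76080553   93.66947112]
[312.9, 252.6] [485.71838023  63.33979868  93.66947112]
```

View pics/s3.png

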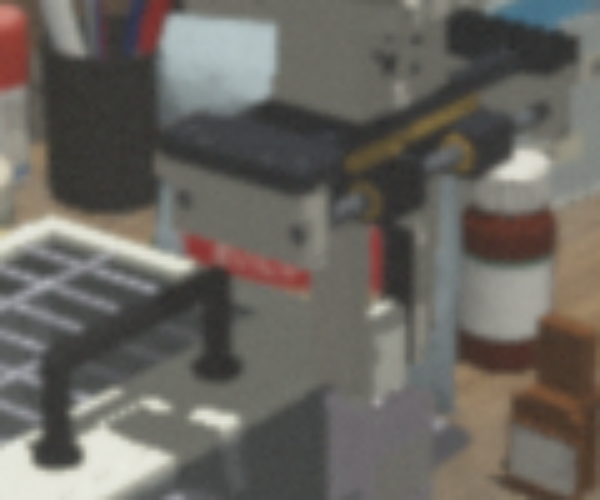

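```bash
python3 -m pendant '[[[0,0,0,0,0,-12,20],[0,0,0,0,0,-10,20],[0,0,0,0,0,-8,20],[0,0,0,0,0,-2,20],[0,0,0,0,0,0,20]]]'
python3 -m pendant '[[[0,0,0,0,0,-2,20],[0,0,0,0,0,-2,20],[0,0,0,0,0,-2,20],[0,0,0,0,0,0,20]]]'
python3 - <<'E'
from h import *
a=shot("scene","s4.png",(230,220,350,320),5)
s=manip.read_state();print(s["tcp_pos"],s["force"])
E
```

```text
t: 7.75
tcp_pos: [487.9, 64.2, 125.2]
eef_rot: [[0.998, 0.063, -0.001], [0.063, -0.998, -0.0], [-0.001, 0.0, -1.0]]
force: [0.6, 0.2, 0.2]
grip_width: 29.7
t: 8.15
tcp_pos: [488.0, 64.2, 119.4]
eef_rot: [[0.998, 0.063, -0.0], [0.063, -0.998, 0.0], [-0.0, -0.0, -1.0]]
force: [0.1, -0.2, -0.8]
grip_width: 29.6
[488.03166568  64.18835382 119.57836341] [-0.56681937 -0.41639763 -0.10897423]
```

View pics/s4.png

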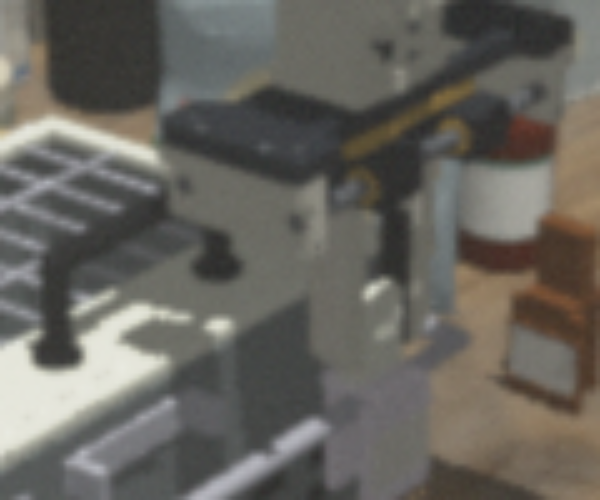

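The tag straddles the rail and nothing is touching. I'll slide it left along the rail.

```bash
python3 -m pendant '[[[0,0,0,-0.6,10,0,20],[0,0,0,-0.9,15,0,20],[0,0,0,-0.9,15,0,20],[0,0,0,-0.6,10,0,20],[0,0,0,0,0,0,20]]]'
python3 -m pendant '[[[0,0,0,-0.6,10,0,20],[0,0,0,-0.9,15,0,20],[0,0,0,-0.9,15,0,20],[0,0,0,-0.6,10,0,20],[0,0,0,0,0,0,20],[0,0,0,0,0,0,20]]]'
python3 - <<'E'
from h import *
a=shot("scene","s5.png",(210,240,310,330),6);w=shot("wrist","w5.png")
s=manip.read_state();T=s["tcp_pos"];print(T,s["force"])
for r in manip.spot_point("scene","mark")[:2]:print("mark",r["xy"],atz(a,r["xy"],100))
for n in("tag_seat",):
  for r in manip.spot_point("scene",n):print(n,r["xy"],atz(a,r["xy"],T[2]-14))
i=cv2.imread("pics/s5.png");j=cv2.imread("pics/w5.png")
E
```

```text
t: 8.7
tcp_pos: [484.9, 115.4, 119.7]
eef_rot: [[0.998, 0.064, 0.0], [0.064, -0.998, 0.0], [0.0, -0.0, -1.0]]
force: [-0.1, -0.7, -0.6]
grip_width: 30.2
t: 9.3
tcp_pos: [482.0, 164.4, 119.6]
eef_rot: [[0.998, 0.064, -0.0], [0.064, -0.998, -0.0], [-0.0, 0.0, -1.0]]
force: [0.6, 0.1, -0.5]
grip_width: 29.8
[482.072215   163.94996477 119.61322011] [ 0.39124506 -0.15597748 -0.95018426]
mark [327.6, 268.5] [542.18994166 -82.92281451 100.        ]
tag_seat [388.8, 273.3] [ 417.45687745 -146.14043598  105.61322011]
tag_seat [341.5, 283.9] [465.30517368 -33.33385452 105.61322011]
tag_seat [362.6, 302.9] [382.04695262   5.85982583 105.61322011]
tag_seat [404.3, 300.8] [322.84027671 -58.66975673 105.61322011]
tag_seat [273.4, 316.1] [481.36731739 164.85711945 105.61322011]
```

View pics/s5.png

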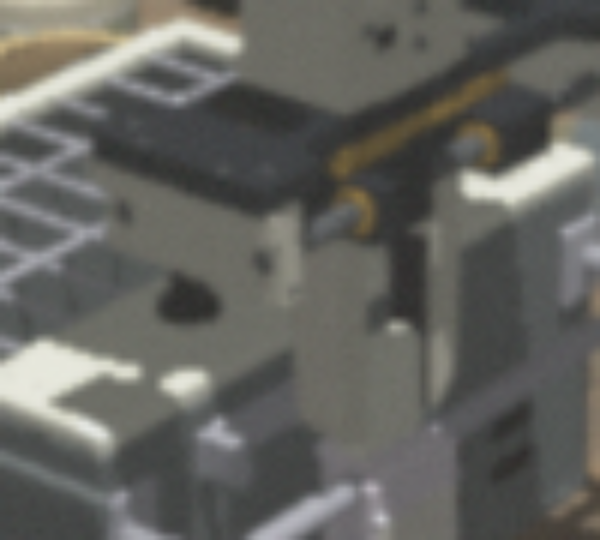

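The tag is on the rail between the nibs; the left nib is at about (246,312) in the scene view. I'll use the last look for one overlay of predicted nib positions, to get the centring right.

Run:
```python
from h import *
a=shot("scene");w=shot("wrist")
T=manip.read_state()["tcp_pos"]
ax=np.array([.998,.063,0]);ay=np.array([-.063,.998,0])
def mk(y):return np.array([486.6-.063*(y-64),y,100.])
cols={166:(0,0,255),170:(0,255,0),174:(255,0,0),178:(0,255,255)}
s1=cv2.imread("pics/s1.png")
def panel(img,im,x0,y0,x1,y1,s):
    p=cv2.resize(img[y0:y1,x0:x1],None,fx=s,fy=s,interpolation=2)
    for y,c in cols.items():
        for sg in(-32,32):
            q=proj(im,mk(y)+ax*17+ay*sg+[0,0,20]);print(y,sg,q)
            q=((q-[x0,y0]+.5)*s).astype(int);cv2.circle(p,tuple(map(int,q)),2,c,-1)
    return p
A=panel(s1,a,235,290,285,340,8)
print()
B=panel(w["pixels"][:,:,::-1],w,230,170,400,270,400/170)
B=cv2.copyMakeBorder(B,0,400-B.shape[0],0,0,cv2.BORDER_CONSTANT)
cv2.imwrite("pics/m.png",np.hstack([A,B[:400]]))
```

```text
166 -32 [276.9840193  301.11339503]
166 32 [255.83753067 313.86585008]
170 -32 [275.70853368 301.88238486]
170 32 [254.45519642 314.69926725]
174 -32 [274.42672616 302.65518616]
174 32 [253.06572836 315.53698545]
178 -32 [273.13854961 303.43182733]
178 32 [251.6690711  316.37903805]

166 -32 [367.76236143 263.23361161]
166 32 [247.65115845 263.21886467]
170 -32 [360.23926851 263.23180691]
170 32 [240.13052321 263.21706042]
174 -32 [352.71632327 263.23000225]
174 32 [232.61003557 263.21525621]
178 -32 [345.19352571 263.22819762]
178 32 [225.08969554 263.21345203]
```

View pics/m.png

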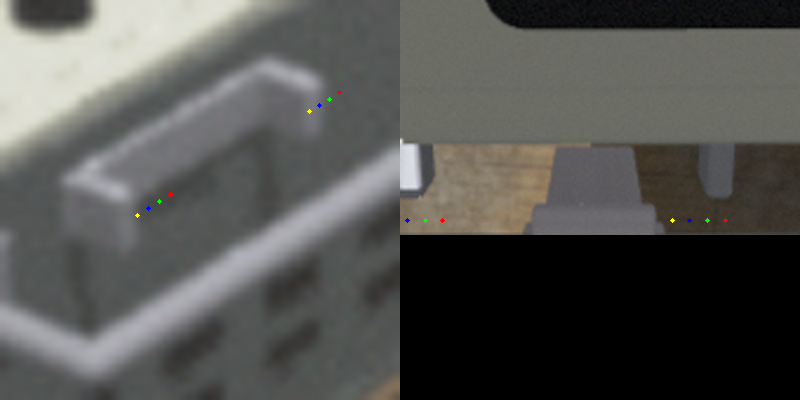

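The wrist overlay puts the mark at y≈171 and the scene overlay at about 173; the tag is at about 164. I'll slide another 7.5 mm, lower until it touches, then release and back off upwards.

```bash
python3 -m pendant '[[[0,0,0,-0.2,4,0,20],[0,0,0,-0.2,3.8,0,20],[0,0,0,0,0,0,20],[0,0,0,0,0,-1,20],[0,0,0,0,0,0,20]]]'
python3 -m pendant '[[[0,0,0,0,0,0,38],[0,0,0,0,0,0,38],[0,0,0,0,0,0,38],[0,0,0,0,0,0,38],[0,0,0,0,0,0,38]]]'
python3 - <<'E'
from h import *
w=shot("wrist");a=shot("scene");T=manip.read_state()["tcp_pos"];print(T)
for c,im in(("wrist",w),("scene",a)):
  for n,z in(("tag_seat",105),("tag_grip",130),("tag",55)):
    for r in manip.spot_point(c,n):
        p=atz(im,r["xy"],z)
        if np.hypot(*(p-T)[:2])<60:print(c,n,r["xy"],p)
E
```

```text
t: 10.1
tcp_pos: [481.7, 172.2, 119.0]
eef_rot: [[0.998, 0.063, 0.0], [0.063, -0.998, 0.0], [0.0, -0.0, -1.0]]
force: [-1.3, 1.8, 4.2]
grip_width: 29.6
t: 10.6
tcp_pos: [481.7, 171.9, 118.6]
eef_rot: [[0.998, 0.063, -0.0], [0.063, -0.998, -0.0], [-0.0, 0.0, -1.0]]
force: [0.8, 0.2, -0.3]
grip_width: 38.3
[481.67309966 171.98268464 118.62613018]
wrist tag_seat [310.1, 283.9] [478.10668549 172.83336914 105.        ]
wrist tag_grip [311.1, 297.4] [482.416221   172.46261435 130.        ]
wrist tag [309.6, 258.8] [474.56936466 173.23053308  55.        ]
scene tag_seat [268.6, 318.0] [484.06545936 175.54635113 105.        ]
scene tag_grip [271.4, 308.6] [474.72988092 177.51942496 130.        ]
scene tag [275.3, 337.8] [480.37065843 160.63738935  55.        ]
```

Contact registered about 4 N on lowering, and the tag is now released. I'll lift straight off and check that it stays.

```bash
python3 -m pendant '[[[0,0,0,0,0,5,38],[0,0,0,0,0,15,38],[0,0,0,0,0,30,38],[0,0,0,0,0,45,38],[0,0,0,0,0,45,38],[0,0,0,0,0,10,45],[0,0,0,0,0,0,45]]]'
python3 - <<'E'
from h import *
np.set_printoptions(precision=1,suppress=True)
w=shot("wrist","w6.png");a=shot("scene","s6.png");s=manip.read_state();T=s["tcp_pos"];print(T,s["qpos"],s["t"])
for c,im in(("wrist",w),("scene",a)):
  for n,z in(("tag_seat",105),("tag_grip",130),("tag",55),("mark",100),("lid_handle",180),("rail_mid",100)):
    for r in manip.spot_point(c,n):
        p=atz(im,r["xy"],z)
        if np.hypot(*(p-T)[:2])<130:print(c,n,r["xy"],p,r["confidence"])
E
```

```text
t: 11.7
tcp_pos: [482.2, 172.2, 271.4]
eef_rot: [[0.998, 0.063, 0.004], [0.063, -0.998, 0.001], [0.004, -0.001, -1.0]]
force: [-0.5, -0.2, -0.7]
grip_width: 44.2
[481.4 171.9 267.8] [ 16.8 -14.4  98.1   0.   96.4 103.2] 11.8
wrist tag_seat [313.6, 223.5] [475.2 170.1 105. ] 0.58
wrist tag_grip [309.5, 225.8] [479.3 174.4 130. ] 0.85
wrist tag [311.0, 211.1] [476.8 173.1  55. ] 0.56
wrist lid_handle [379.3, 148.3] [556.2 126.4 180. ] 0.67
wrist rail_mid [359.8, 217.8] [483.1 122.3 100. ] 0.58
wrist rail_mid [309.1, 223.8] [473.2 174.7 100. ] 0.28
scene tag_seat [269.8, 318.2] [481.8 174.6 105. ] 0.63
scene tag_grip [270.0, 306.4] [482.6 173.  130. ] 0.78
scene tag [275.0, 338.1] [480.1 161.8  55. ] 0.66
scene mark [271.0, 320.9] [478.9 174.3 100. ] 0.66
scene lid_handle [259.1, 263.2] [558.7 123.1 180. ] 0.95
scene lid_handle [268.1, 305.5] [425.8 238.3 180. ] 0.44
scene rail_mid [287.4, 307.6] [490.  114.2 100. ] 0.85
```

The tag stays put: in the same picture, tag_seat y 174.6 and mark y 174.3. Now I turn the jaws by 90° and move above the handle at (557,125.5,180).

```bash
python3 -m pendant '[[[0,0,8,6,-3,0,40],[0,0,8.5,7,-4,0,40],[0,0,8.5,7,-4,0,40],[0,0,8.5,7,-4,0,40],[0,0,8.5,7,-4,0,40],[0,0,8.5,7,-4,0,40],[0,0,8.5,7,-4,0,40],[0,0,8.5,7,-4,0,40]]]'
python3 -m pendant '[[[0,0,8.5,7,-4,0,40],[0,0,8.5,7,-4,0,40],[0,0,6,6,-7,0,40],[0,0,0,0,0,0,40],[0,0,0,0,0,-20,40],[0,0,0,0,0,-20,40],[0,0,0,0,0,0,40]]]'
python3 - <<'E'
from h import *
np.set_printoptions(precision=3,suppress=True)
w=shot("wrist","w7.png");a=shot("scene");s=manip.read_state();T=s["tcp_pos"];print(T,s["eef_rot"],s["qpos"],s["t"])
for c,im in(("wrist",w),("scene",a)):
    for r in manip.spot_point(c,"lid_handle"):print(c,r["xy"],atz(im,r["xy"],180),r["confidence"])
for r in manip.regions_of("wrist","lid_handle")[:1]:print(r["extent"])
# dark bar edges in the wrist view
print("proj bar ends",[proj(w,np.array([557-.063*k,125.5+k,180])) for k in(-40,0,40)])
E
```

```text
t: 13.2
tcp_pos: [536.9, 140.8, 268.6]
eef_rot: [[0.318, 0.948, -0.0], [0.948, -0.318, -0.0], [-0.0, -0.0, -1.0]]
force: [-0.4, 0.2, 0.5]
grip_width: 39.6
t: 13.9
tcp_pos: [555.6, 126.1, 226.1]
eef_rot: [[-0.068, 0.998, -0.004], [0.998, 0.068, -0.001], [-0.0, -0.004, -1.0]]
force: [-0.3, -0.0, 0.0]
grip_width: 40.0
[556.47  126.173 229.148] [[-0.07   0.998 -0.   ]
 [ 0.998  0.07   0.   ]
 [ 0.    -0.    -1.   ]] [10.212 -6.544 94.829  0.003 91.723  6.219] 14.0
wrist [314.7, 258.4] [557.147 126.861 180.   ] 0.66
scene [258.0, 260.2] [570.332 114.314 180.   ] 0.84
[265.9, 59.0, 552.4, 349.1]
proj bar ends [array([313.86 , 312.494]), array([314.341, 260.25 ]), array([314.876, 202.286])]
```

```bash
python3 -m pendant '[[[0,0,0,0.6,0,-15,40],[0,0,0,0,0,-20,40],[0,0,0,0,0,-20,40],[0,0,0,0,0,-12,40],[0,0,0,0,0,0,40],[0,0,0,0,0,0,5],[0,0,0,0,0,0,5],[0,0,0,0,0,0,5]]]' 30
python3 -m pendant '[[[0,0,0,0,0,0,5],[0,0,0,0,0,0,5],[0,0,0,0,0,0,5],[0,0,0,0,0,0,5]]]'
```

```text
t: 14.95
tcp_pos: [557.6, 126.1, 162.6]
eef_rot: [[-0.071, 0.997, 0.001], [0.997, 0.071, 0.0], [0.0, 0.001, -1.0]]
force: [-0.7, 0.3, 0.1]
grip_width: 20.6
t: 15.35
tcp_pos: [557.9, 126.1, 162.3]
eef_rot: [[-0.071, 0.997, 0.002], [0.997, 0.071, 0.0], [0.0, 0.002, -1.0]]
force: [5.1, 0.9, 0.4]
grip_width: 11.1
```

Run:
```python
import numpy as np
np.set_printoptions(precision=1,suppress=True)
N=18;p=None
for k in range(N+1):
    th=np.radians(45*k/N);t=np.radians(16*k/N);r=np.hypot(165,50);f=np.arctan2(50,165)+th
    q=np.array([-r*np.cos(f)-19*np.sin(t),r*np.sin(f)-19*np.cos(t)])
    if p is not None:print(k,np.array([(q-p)[0]*.998,(q-p)[0]*.065,(q-p)[1]]),"tot",q-q0)
    else:q0=q
    p=q
```

```text
1 [2.  0.1 7.2] tot [2.  7.2]
2 [2.3 0.2 7. ] tot [ 4.4 14.2]
3 [2.7 0.2 6.9] tot [ 7.1 21.1]
4 [3.  0.2 6.8] tot [10.  27.9]
5 [3.2 0.2 6.7] tot [13.3 34.6]
6 [3.5 0.2 6.5] tot [16.8 41.1]
7 [3.8 0.2 6.3] tot [20.6 47.4]
8 [4.1 0.3 6.1] tot [24.7 53.6]
9 [4.3 0.3 6. ] tot [29.  59.5]
10 [4.6 0.3 5.8] tot [33.7 65.3]
11 [4.8 0.3 5.5] tot [38.5 70.8]
12 [5.1 0.3 5.3] tot [43.6 76.1]
13 [5.3 0.3 5.1] tot [48.9 81.2]
14 [5.5 0.4 4.8] tot [54.4 86. ]
15 [5.7 0.4 4.6] tot [60.2 90.6]
16 [5.9 0.4 4.3] tot [66.1 94.9]
17 [6.1 0.4 4. ] tot [72.2 99. ]
18 [6.3 0.4 3.8] tot [ 78.4 102.8]
```

```bash
python3 -m pendant '[[[-0.06,0.9,0,2.2,0.1,7.2,5],[-0.06,0.9,0,2.3,0.2,7,5],[-0.06,0.9,0,2.7,0.2,6.9,5],[-0.06,0.9,0,3,0.2,6.8,5],[-0.06,0.9,0,3.2,0.2,6.7,5],[-0.06,0.9,0,3.5,0.2,6.5,5],[0,0,0,0,0,0,5]]]'
python3 -m pendant '[[[-0.06,0.9,0,3.8,0.2,6.3,5],[-0.06,0.9,0,4.1,0.3,6.1,5],[-0.06,0.9,0,4.3,0.3,6,5],[-0.06,0.9,0,4.6,0.3,5.8,5],[-0.06,0.9,0,4.8,0.3,5.5,5],[-0.06,0.9,0,5.1,0.3,5.3,5],[0,0,0,0,0,0,5]]]'
```

```text
t: 16.05
tcp_pos: [574.5, 127.1, 203.6]
eef_rot: [[-0.071, 0.993, -0.095], [0.997, 0.071, -0.006], [0.001, -0.095, -0.995]]
force: [-4.9, -0.9, -0.9]
grip_width: 11.0
t: 16.75
tcp_pos: [601.2, 128.9, 239.3]
eef_rot: [[-0.071, 0.979, -0.189], [0.997, 0.07, -0.012], [0.001, -0.189, -0.982]]
force: [-10.1, -0.2, 6.5]
grip_width: 11.3
```

```bash
python3 -m pendant '[[[-0.06,0.9,0,4.6,0.3,5.7,5],[-0.06,0.9,0,4.9,0.3,5.4,5],[-0.06,0.9,0,5.4,0.4,5.0,5],[-0.06,0.9,0,5.6,0.4,4.7,5],[-0.06,0.9,0,5.9,0.4,4.3,5],[-0.06,0.9,0,6.1,0.4,4.0,5],[0,0,0,0,0,0,5],[0,0,0,0,0,0,5]]]'
python3 - <<'E'
from h import *
np.set_printoptions(precision=3,suppress=True)
a=shot("scene","s8.png");b=shot("top","t8.png");s=manip.read_state();T=np.array(s["tcp_pos"]);R=np.array(s["eef_rot"])
print(s["force"],s["grip_width"],s["t"],"bar",T-19*R[:,2])
for n in("lid_handle","lid_hinge","tag","tag_seat","tag_grip","mark"):
  for c,im in(("scene",a),("top",b)):
    for r in manip.spot_point(c,n):
        z={"lid_handle":282,"lid_hinge":130,"tag":55,"tag_seat":105,"tag_grip":130,"mark":100}[n];p=atz(im,r["xy"],z)
        if p[1]>20 and p[0]>440:print(n,c,r["xy"],p,r["confidence"])
for r in manip.regions_of("scene","lid")[:1]:print(r["extent"])
E
```

```text
t: 17.55
tcp_pos: [633.9, 131.0, 265.8]
eef_rot: [[-0.071, 0.957, -0.28], [0.997, 0.069, -0.019], [0.001, -0.28, -0.96]]
force: [4.7, 1.7, -16.2]
grip_width: 10.7
[  6.792   0.811 -17.76 ] 11.06364463836886 17.65 bar [638.901 131.324 283.926]
lid_handle scene [227.1, 209.2] [629.831 139.096 282.   ] 0.78
lid_hinge scene [197.7, 265.2] [724.549 143.255 130.   ] 0.9
lid_hinge top [190.3, 165.3] [722.655 138.252 130.   ] 0.67
tag scene [270.3, 318.1] [540.201 110.968  55.   ] 0.61
tag top [179.0, 294.4] [479.144 172.227  55.   ] 0.46
tag_grip scene [271.0, 305.2] [484.347 168.308 130.   ] 0.92
mark scene [270.1, 318.0] [487.792 167.366 100.   ] 0.51
[155.6, 198.5, 286.8, 284.5]
```

```bash
python3 -m pendant '[[[0,0,0,1.2,0.1,-0.1,5],[0,0,0,1.3,0.1,-0.1,5],[0,0,0,0,0,0,5],[0,0,0,0,0,0,5]]]'
python3 - <<'E'
from h import *
np.set_printoptions(precision=3,suppress=True)
s=manip.read_state();T=np.array(s["tcp_pos"]);R=np.array(s["eef_rot"]);B=T-19*R[:,2]
print(s["force"],s["grip_width"],s["t"],"bar",B,"chord angle",np.degrees(2*np.arcsin(np.hypot(np.hypot(B[0]-558.3,B[1]-126.1),B[2]-181)/2/172.4)), "abs",np.degrees(np.arctan2(B[2]-130,723-B[0]))-16.86)
E
```

```text
t: 18.7
tcp_pos: [635.8, 131.2, 266.9]
eef_rot: [[-0.071, 0.958, -0.279], [0.997, 0.069, -0.019], [0.001, -0.279, -0.96]]
force: [1.2, -0.5, -9.3]
grip_width: 10.9
[ 1.222 -0.494 -9.325] 10.871379210189982 18.7 bar [641.141 131.536 285.183] chord angle 45.4557343160753 abs 45.32831755058839
```

```bash
python3 -m pendant '[[[0,0,0,0,0,-0.8,5],[0,0,0,0,0,0,5],[0,0,0,0,0,0,5],[0,0,0,0,0,0,5]]]'
python3 - <<'E'
from h import *
np.set_printoptions(precision=1,suppress=True)
a=shot("scene","s9.png");b=shot("top");s=manip.read_state();T=np.array(s["tcp_pos"]);R=np.array(s["eef_rot"]);B=T-19*R[:,2]
print(s["force"],s["grip_width"],s["t"],B,np.degrees(np.arctan2(B[2]-130,723-B[0]))-16.86)
print("pred handle",proj(a,B),[r["xy"] for r in manip.spot_point("scene","lid_handle")])
# lid left front corner prediction for several angles (lid 200 long, half width 130)
for th in(35,40,45,50):
    t=np.radians(th);p=np.array([722.3,136.8,130])+np.array([.998,.063,0])*(-200*np.cos(t)-4*0)+np.array([-.063,.998,0])*130+[0,0,200*np.sin(t)]
    print(th,proj(a,p))
r=manip.regions_of("scene","lid")
for q in r[:1]:
    m=q["region"];ys,xs=np.nonzero(m);print(q["extent"],"top px",xs[ys.argmin()],ys.min(),"left",xs.min(),ys[xs.argmin()])
for n,u in(("brown_bottle",0),("blue_carton",0),("red_shaker",0)):print(n,[(c,np.round(r["xy"])) for c in("scene","top") for r in manip.spot_point(c,n)[:1]])
for n,z in(("tag_seat",105),("mark",100)):print(n,[(r["xy"],atz(a,r["xy"],z)) for r in manip.spot_point("scene",n) if r["xy"][0]<300])
E
```

```text
t: 19.1
tcp_pos: [635.7, 131.1, 266.7]
eef_rot: [[-0.071, 0.958, -0.279], [0.997, 0.069, -0.019], [0.001, -0.279, -0.96]]
force: [-5.6, -0.9, 3.3]
grip_width: 10.7
[-4.9 -1.6  3.7] 11.240224520918153 19.2 [640.9 131.5 284.9] 45.2270781124504
pred handle [226.  205.6] [[224.5, 208.6]]
35 [210.6 255.3]
40 [206.  246.8]
45 [201.  238.7]
50 [195.6 230.9]
[155.0, 198.3, 285.4, 283.1] top px 239 198 left 153 282
brown_bottle [('scene', array([328., 271.])), ('top', array([384., 212.]))]
blue_carton [('scene', array([413., 274.])), ('top', array([451., 293.]))]
red_shaker [('scene', array([376., 262.])), ('top', array([435., 243.]))]
tag_seat [([269.9, 318.5], array([480.9, 175.3, 105. ]))]
mark [([270.6, 319.1], array([484.2, 169.8, 100. ]))]
```

```bash
python3 -c "
from cell import manip
manip.sign_off();s=manip.read_state();print(s['t'],s['tcp_pos'],s['grip_width'])"
```

```text
the job is handed in; nothing more can be done
the job is handed in; nothing more can be done
```

I hooked the metal tag over the right half of the rail and slid it left without lifting it off. I let go of it midway between the clip's nibs, then lifted the lid to about 45°. The gripper is still holding the lid there, and I handed the job in at about 19 s.

**Tag:** after release it stayed on the rail. The final scene picture put `tag_seat` and `mark` within about 1 pixel of each other. My own estimates of the mark disagreed by about 3 mm (y 171 from the wrist overlay, 173–174 from the scene overlay), and I released at about y 172.

**Lid:** the angle came to about 45.2° from the gripper's position and about 45.4° from how far the handle had travelled. The grip opening was about 11 mm on the 12 mm bar, and the remaining force was under about 7 N. It peaked at about 19 N while I was correcting the arc.

**Other objects:** the bottle and shaker are within about 4 pixels of where they first stood. The carton is within 1 pixel in the scene view; the top view had missed it at the start, so there was nothing to compare there.

**Not checked by eye:** the picture allowance was used up, so these final checks are by numbers only.

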